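# Raise the splash screen of the stain-treatment bench

## Task

Push the counterweighted clear window of the splash screen up from beneath its lip until the lip is level with the triangular arrow marker on the left post, then take the hand away and leave the window standing there. Only push from below: do not grip the lip or press on its top, and leave the bottles and other things around the screen where they stand.

Things in the scene. Friction and masses are not known exactly. Their poses are not given: they have to be found in the camera images.
- screen: fixed splash screen: white tray 15 mm thick (x -20 to 180 mm, y +-220 mm), two aluminium posts 30 mm square, centres at y = +-175 mm, 575 mm high, header, clear side wings behind. Origin on the bench top midway between the posts, in their plane; x points away from the robot through the window, y left along the window, z up. The space below the window is empty down to the tray
- sash (a joint): height of the clear sliding window, m, 0 at its lowest, grows upward, stop at 0.24; starts 0 to 0.04. It moves straight up and down in the posts, about 0.6 kg, counterweighted inside the posts and with a little friction, so that it stays where it is left; a steady 1 to 5 N moves it, up or down, and fingers wiping along it drag it along
- lip_edge (a point): middle of the front edge of the lip, at half its thickness; moves with the window; axes as the screen's. The lip is a dark level ledge at the middle of the window's bottom edge, 160 mm wide (along the screen's y), sticking out 60 mm towards the robot from the window's plane, 16 mm thick: underside 8 mm below this point, top 8 mm above. It starts 0.10 to 0.14 m above the bench
- lip_under (a point): middle of the lip's steel underside, 20 mm behind its front edge: where to push up. The window's bottom rail behind the lip ends 4 mm above the underside
- lip_cover (a point): middle of the lip's upper face, a rubber strip 45 x 150 mm set back 8 mm from the front edge: not to be pressed or gripped
- arrow: the height mark: dark steel collar with a triangular flag on the left (screen +y) post. The flag stands out to the left, 41 mm tall at its outer end, tapering to a point at the post. Fixed, at a new height each time (0.20 to 0.32 m above the bench). Origin at the post's centre, at the height of the collar and the triangle's point, which is the height it marks; axes as the screen's
- tab: another marker, not used now: dark steel collar with a plain rectangular flag, 34 x 22 mm, on the right (screen -y) post. Origin at the post's centre at the collar's height; axes as the screen's
- spray: clear trigger spray bottle, 64 mm across, 185 mm tall, standing on the tray behind the window; loose, to be left where it is. Origin at the centre of its underside
- jar: white screw-top jar, 72 mm across, 85 mm tall, standing on the tray behind the window; loose, to be left where it is. Origin at the centre of its underside
- brush: wooden scrubbing brush, 150 x 36 x 32 mm, lying in front of the left half of the screen, its length along its own x; loose, to be left where it is. Origin at the centre of its underside
- cup: white measuring cup, 68 mm across, 60 mm tall, standing in front of the right half of the screen; loose, to be left where it is. Origin at the centre of its underside
- detergent: black detergent bottle, 90 mm across, 240 mm tall, standing to the left; loose, to be left where it is. Origin at the centre of its underside
- can: grey can, 66 mm across, 110 mm tall, standing to the right; loose, to be left where it is. Origin at the centre of its underside

How it is judged (in metres and radians):
On the way, in this order (a step that is already met when the one before it is completed fails the run):
1. the fingers push on the lip, below the mark (contact force between the fingers and lip above 0.5 N and z of lip_edge in the frame of arrow below -0.03 m), for 0.05 s.
2. the lip is level with the arrow marker (z of lip_edge in the frame of arrow between -0.008 and 0.008 m), for 0.2 s.
At the end, for the whole second after the job is handed in: the middle of the lip's thickness is within 8 mm of the arrow marker's height, the window stands still by itself (all of step 2 and velocity of joint sash between -0.01 and 0.01 m/s); the robot touches nothing.
It fails at once if the lip is gripped or pressed on its top (contact force between the fingers and lip_top above 3 N).
It fails at once if a bystander is moved by more than 30 mm, lifted or knocked over (distance of any of spray, jar, brush, cup, detergent, can from where it was at the start of the episode above 0.03 m or angle between any of spray, jar, brush, cup, detergent, can's own z axis and vertical above 0.5 rad).
It also fails if it takes over 42 s, if anything falls off the work surface, if the arm or the gripper's body presses on something with over 40 N, if the wrist force passes 120 N, or if a joint passes its speed limit or range.

## Robot

A 6-joint arm with a two-finger parallel gripper is mounted at the origin on the work surface. World frame = base frame: x ahead of the robot, y to its left, z up, the work surface at z = 0. Lengths are in mm, angles in rad, forces in N, time in s.
With the tool pointing down it reaches from about 350 to 875 mm from the base axis. Payload 4.2 kg.
Tool frame: the origin (TCP) lies between the finger pads; the fingertips stand 14 mm ahead of it and the grasp point (between the pads) lies 5 mm behind it; z points along the fingers, y is the line along which they close (so a half turn about z gives the same grasp; the last joint's range is limited). The gripper opens to 85 mm and grips with 20 to 120 N. Pads are 22 mm wide; open, the fingers measure 114 mm over their backs; the gripper's body (76 mm by 85 mm) begins 54 mm behind the grasp point. The pads swing forward as they close: fully open they stand 13 mm farther back than shut.
Start: joints at [1.456, 0.385, 0.008, 0, -1.194, -0.259], TCP at [228.189, 581.832, 245.312] pointing down, gripper open.
Joint ranges: [-3.14, 3.14], [-1.21, 2.06], [-1.07, 1.41], [-3.16, 2.05], [-2.99, -0.16], [-3.1, 3.1]. Speed limits (rad/s): [2.79, 2.79, 3.14, 3.14, 3.14, 3.14].

## Interface

Orientations are given as a unit quaternion [x, y, z, w].
In Python, from bench import * gives the robot as it stands.
- The arm moves only by the tool carry_out, never from a script. Its argument "motion" is a list of rows, each a list of 7 numbers: the turn, a rotation vector about the tool's x, y, z in rad, then the shift along the tool's x, y, z in mm, then the opening, from -1 (shut) to 1 (fully open), so that 0 is half open. A call has 1 to 5 rows; each row is the pose to reach, as a shift and turn from the pose commanded when the call began, along the tool's axes at that moment; what a row does not reach only later rows make up. A row lasts 1/8 s, in which the tool goes at most 62.5 mm and 10.7 degrees, less where a joint would pass 70% of its speed; a pose out of reach is approached as far as the arm can. A call with a gripper value outside its range is refused whole. The fingers move at their own pace and stop on an object; the grip force is fixed at half the most. Time passes only in rows, so rows that repeat a pose let the fingers close. It gives the time, the measured TCP pose, the force, the opening and the grip force at its end, in the units of the state.
- read_state(): the state, without advancing time (a new reading comes with each control period).
- get_image(name): name is "side" or "top"; returns a dict with "color" (480x640x3 uint8, blue, green, red), "mtx" (3x3 intrinsics, pixels), "position" and "orientation" of the camera in the world. Camera axes: x right, y down, z forward; pixel columns grow to the right and rows downward; lengths in mm; the calibration is good to about 2 mm. A picture is of the moment at which its call begins. There is no depth.
- job_done(): hands the job in; it is judged then, once.
The state is a dict: "clock": time; "joints": joint angles; "joint_vel": joint speeds; "joint_efforts": joint torques, N m; "position": TCP position; "ee_rot": TCP orientation; "contact_force": force on the tool from outside, world axes, zero at the start; "wrist_torque": the same for the moment, N m; "gripper_width": finger opening in mm; "grasp_force": force on a finger pad.
Only numpy, scipy, OpenCV 4.12 (cv2) and the standard library are available. Lean on these libraries where they do the work, as an engineer would, in place of code of your own. Each camera call takes 0.05 s, during which the arm holds its last target. There are 200 camera calls.

## Working session

There is one attempt and no reset: what is moved stays moved. The work goes in short steps, Python scripts to look and compute and a tool call to move; the robot and the scene stay as the last step left them, time stands still between calls to the robot, and variables do not carry over. Pictures are saved under pics/ and viewed, at most 10 in all, crops included, and the job is handed in when it is done.

Besides the shell and the picture viewer there is one more tool, called after "Request:" as name(argument=value, ...) on one line, values as JSON. carry_out: Moves the arm, as the interface text tells. Its arguments: {"type":"object","properties":{"motion":{"type":"array"}},"required":["motion"]}

```bash
mkdir -p pics; python3 - <<'E'
from bench import *
import cv2
s=read_state(); print(s)
for n in("side","top"):
    g=get_image(n); cv2.imwrite(f"pics/{n}0.png",g["color"]); print(n,g["mtx"],g["position"],g["orientation"])
E
```

```text
{'clock': 0.0, 'joints': array([ 1.45559262e+00,  3.85541510e-01,  6.62331194e-03, -5.61706823e-04,
       -1.19397092e+00, -2.58610279e-01]), 'joint_vel': array([ 0.00015674,  0.00039846, -0.00055581,  0.0002419 ,  0.00066954,
        0.00064908]), 'joint_efforts': array([-8.22982402e-04, -3.92291880e+01,  1.88402027e+01,  4.18617859e+00,
       -4.72379310e-03, -1.50728773e-06]), 'position': array([227.9870864 , 581.33623909, 244.22033212]), 'ee_rot': array([ 9.82563847e-01, -1.85922358e-01, -1.85403380e-04,  1.06240640e-03]), 'contact_force': array([ 0.38969945, -0.25643435, -0.36895141]), 'wrist_torque': array([-0.00627269,  0.00662106,  0.02652579]), 'grasp_force': 0.0, 'gripper_width': 85.47379553652503}
side [[592.64923865   0.         310.47166194]
 [  0.         592.64923865 252.56380869]
 [  0.           0.           1.        ]] [ 971.38752361  -74.00605694 1471.9542365 ] [ 0.73507318  0.65908676 -0.10305881 -0.12104111]
top [[495.02290331   0.         317.85016511]
 [  0.         495.02290331 235.65123407]
 [  0.           0.           1.        ]] [ 374.7489945   -16.23731565 1403.60295668] [-0.69766383  0.71163633 -0.06344721  0.0530412 ]
```

View pics/side0.png

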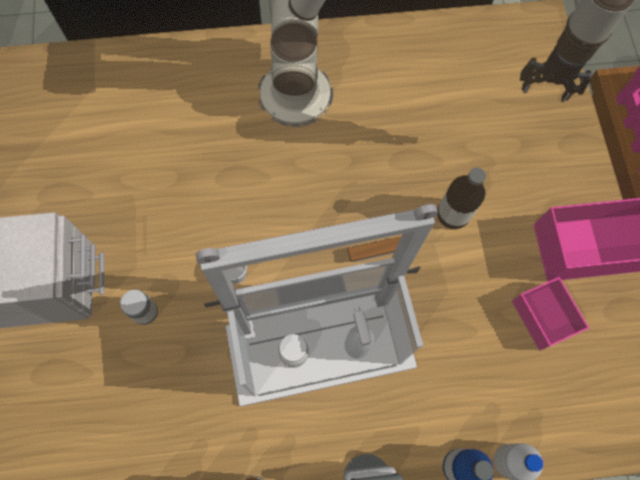

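View pics/top0.png

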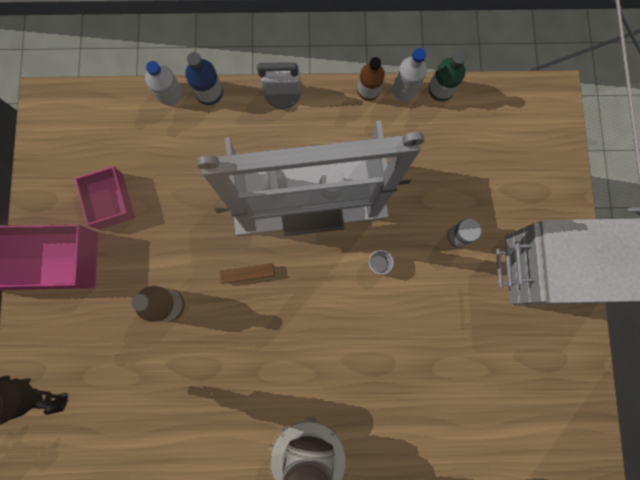

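Side view (from the far side): the screen spans (200–435, 205–405), with the arrow flag near (415,270), the tab near (212,303) and the dark lip around (310,290) seen through the window. Top view: the lip is at (313,221), the arrow flag at (222,210), the tab at (403,182), the brush at (247,273) and the cup at (380,262). I'll enlarge both.

```bash
python3 - <<'E'
import cv2
a=cv2.imread("pics/side0.png")[200:410,190:450]; b=cv2.imread("pics/top0.png")[115:285,190:430]
cv2.imwrite("pics/sc.png",cv2.resize(a,(780,630))[:600] if 0 else cv2.resize(a,(742,600),interpolation=cv2.INTER_CUBIC))
cv2.imwrite("pics/tc.png",cv2.resize(b,(800,567),interpolation=cv2.INTER_CUBIC))
E
```

```text
(no output)
```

View pics/sc.png

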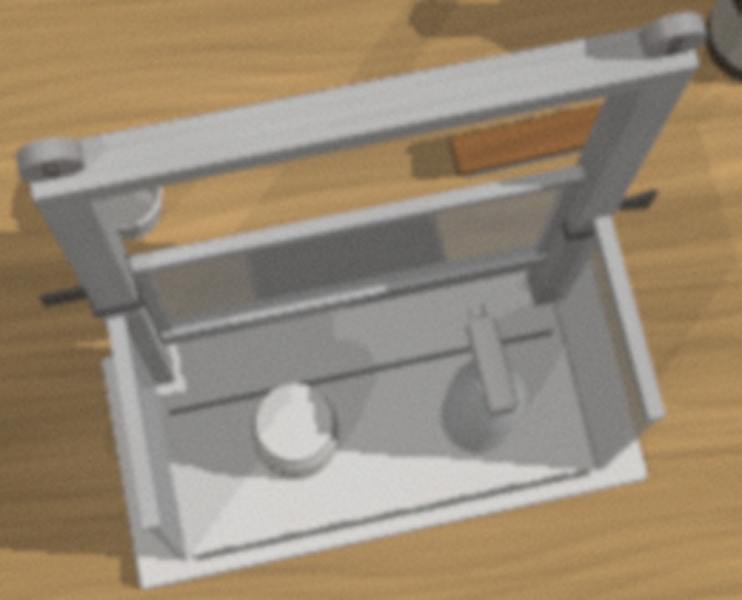

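View pics/tc.png

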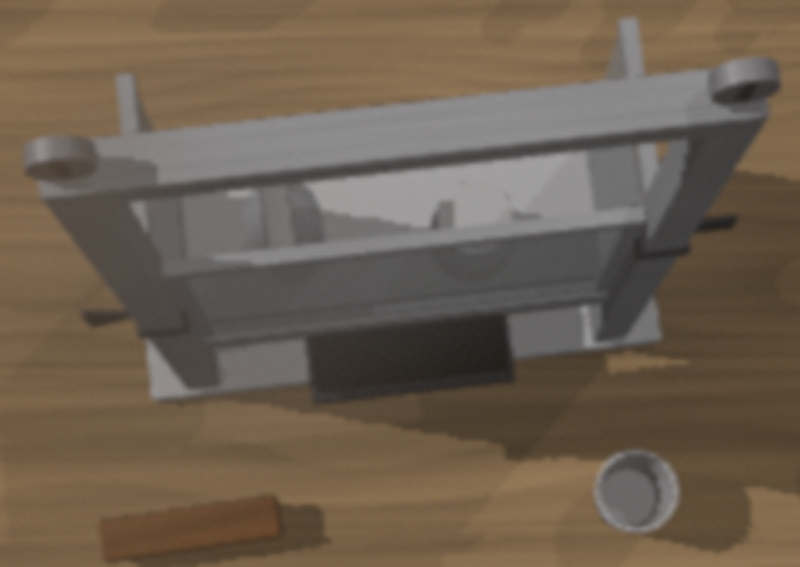

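Enlarged. In the side crop (2.855x) the arrow flag is at (640,200), its collar at (580,230), and the rear tray corners at (142,588) and (648,478). In the top crop (3.33x) the front tray corners are (152,400) and (662,340), the flag is (85–135,317), and the lip's front edge runs (314,403)–(513,381).

```bash
cat > h.py <<'E'
from bench import *
import numpy as np, cv2
from scipy.spatial.transform import Rotation as R
def grab(n,k=1):
    gs=[get_image(n) for _ in range(k)]; g=gs[0]
    g["color"]=np.mean([x["color"] for x in gs],0); return g
def ray(g,p):
    d=np.linalg.inv(g["mtx"])@[p[0],p[1],1]; d=R.from_quat(g["orientation"]).apply(d); return np.array(g["position"]),d/np.linalg.norm(d)
def onplane(g,p,n,c):
    o,d=ray(g,p); return o+d*((c-n@o)/(n@d))
def tri(rs):
    A=sum(np.eye(3)-np.outer(d,d) for o,d in rs); b=sum((np.eye(3)-np.outer(d,d))@o for o,d in rs); return np.linalg.solve(A,b)
S=lambda u,v:(190+u/2.854-.3,200+v/2.857-.3)
T=lambda u,v:(190+u/3.333-.3,115+v/3.335-.3)
E
python3 - <<'E'
from h import *
s=grab("side",4);t=grab("top",4)
np.savez("im0.npz",s=s["color"],t=t["color"])
Z=np.array([0,0,1.]);np.set_printoptions(precision=1,suppress=True)
fl,fr=[onplane(t,T(*p),Z,0) for p in((152,400),(662,340))]
rr,rl=[onplane(s,S(*p),Z,0) for p in((142,588),(648,478))]
print(fl,fr,rr,rl,[np.linalg.norm(a-b) for a,b in((fl,fr),(rr,rl),(fl,rl),(fr,rr))])
yv=(fl-fr)+(rl-rr); yv/=np.linalg.norm(yv); xv=np.array([yv[1],-yv[0],0])
c=(fl+fr+rl+rr)/4; o=c-80*xv; print("origin",o,"yaw",np.arctan2(xv[1],xv[0]))
M=np.array([xv,yv,Z]); np.savez("scr.npz",o=o,M=M)
f=lambda p:M@(p-o)
A=tri([ray(t,T(85,318)),ray(s,S(655,200))]);print("flag outer",f(A))
for g,p in((t,T(110,318)),(s,S(635,203))): print("flag plane x0",f(onplane(g,p,xv,xv@o)))
for g,p in((t,T(163,326)),): print("collar front",f(onplane(g,p,xv,xv@o-17)))
for g,p in((s,S(578,232)),): print("collar rear",f(onplane(g,p,xv,xv@o+17)))
for p in((312,395),(512,373),(314,403),(513,381)): print("lip",f(onplane(t,T(*p),xv,xv@o-60)))
for n,p,h in(("brush",T(190,525),32),("cup",T(637,490),60)): print(n,onplane(t,p,Z,h),f(onplane(t,p,Z,h)))
print("det",tri([ray(t,(141,303)),ray(s,(477,176))]))
E
```

```text
[615.5 197.4   0. ] [ 660.2 -244.8    0. ] [ 856.3 -221.4    0. ] [812.2 218.8   0. ] [np.float64(444.44293727055305), np.float64(442.45684635690884), np.float64(197.86715585258926), np.float64(197.5587599005616)]
origin [656.5 -20.5   0. ] yaw 0.10019584571182148
flag outer [  0.4 230.5 246.2]
flag plane x0 [  0.  213.3 238.2]
flag plane x0 [  0.  215.5 247.7]
collar front [-17.  172.5 266.9]
collar rear [ 17.  164.2 264. ]
lip [-60.   77.7 164. ]
lip [-60.  -76.4 157.4]
lip [-60.   78.2 127.3]
lip [-60.  -79.6 120.7]
brush [504.1 160.3  32. ] [-133.5  195.2   32. ]
cup [ 523. -209.   60.] [-151.6 -174.2   60. ]
det [418.3 384.8 224.6]
```

```bash
python3 - <<'E'
from h import *
im=np.load("im0.npz");k=np.load("scr.npz");o,M=k["o"],k["M"];np.set_printoptions(precision=1,suppress=True,linewidth=200)
print(im["t"].sum(2)[204:217,212:234].astype(int)); print(im["s"].sum(2)[262:280,404:424].astype(int))
print("lip");print(im["t"].sum(2)[225:244,[290,300,310,320,330,340]].astype(int))
E
```

```text
[[278 274 269 265 262 265 268 274 277 278 279 275 267 245 224 219 216 218 217 216 214 217]
 [270 264 261 261 263 267 269 272 273 273 273 274 272 260 239 223 216 216 216 215 217 216]
 [264 262 261 265 265 269 269 270 269 271 273 272 271 270 254 231 218 217 216 216 218 216]
 [266 264 257 250 250 252 251 250 249 254 259 256 255 259 249 228 217 215 217 217 216 215]
 [271 265 241 221 213 211 208 210 212 214 215 213 214 217 214 205 207 215 216 216 217 216]
 [277 269 236 200 183 179 179 178 180 183 182 176 178 180 180 187 202 216 218 216 215 215]
 [276 270 247 206 176 168 169 165 168 168 164 168 172 175 188 201 219 236 232 220 213 213]
 [275 274 264 232 195 170 164 167 169 173 184 195 208 221 242 254 259 261 246 225 214 212]
 [282 282 279 268 234 199 188 197 208 219 242 260 266 270 277 280 282 278 255 226 213 212]
 [282 282 282 279 269 250 250 258 263 269 277 282 285 284 285 286 285 280 262 229 212 208]
 [270 271 270 272 273 268 272 276 276 279 281 280 281 280 282 282 282 282 264 228 199 189]
 [259 262 261 261 265 265 267 268 272 274 273 272 274 278 275 278 278 280 272 235 200 190]
 [262 26
[... 1396 characters left out ...]
53 355 355 353]
 [489 402 354 341 344 342 345 344 342 343 351 349 352 355 353 359 359 357 353 359]
 [504 424 366 355 352 353 347 353 354 356 358 355 354 360 362 360 353 357 361 358]]
lip
[[145 135 126 114 103  98]
 [144 134 121 113 104 116]
 [141 134 118 111 117 127]
 [142 130 118 121 131 124]
 [138 129 128 133 127 136]
 [137 134 138 134 137 179]
 [142 147 141 143 186 202]
 [157 149 148 186 207 207]
 [175 150 180 206 210 206]
 [173 171 214 204 204 202]
 [179 209 220 198 197 199]
 [213 225 220 195 190 191]
 [228 224 220 194 187 185]
 [227 224 219 195 189 186]
 [245 223 218 192 188 186]
 [290 221 216 190 187 182]
 [297 228 206 188 185 187]
 [291 265 201 189 188 190]
 [292 279 230 191 191 192]]
```

```bash
python3 - <<'E'
from h import *
s=grab("side");t=grab("top");k=np.load("scr.npz");o,M=k["o"],k["M"];np.set_printoptions(precision=1,suppress=True)
f=lambda p:M@(p-o)
for a,b in(((213.9,207.9),(420.2,266.0)),((216.7,212.5),(416.6,272.8)),((215.3,210.2),(418.4,269.4))):
    p=tri([ray(t,a),ray(s,b)]);print(f(p),[np.linalg.norm(np.cross(p-q,d)) for q,d in(ray(t,a),ray(s,b))])
# desired staging pose: screen (-200,0), z 110, tool z along screen x, tool x up
st=read_state();r0=R.from_quat(st["ee_rot"])
Rt=R.from_matrix(np.column_stack([[0,0,1],-M[1],M[0]]))
print("rotvec tool",(r0.inv()*Rt).as_rotvec())
yawonly=R.from_matrix(np.column_stack([M[0],-M[1],[0,0,-1]]));print("yaw",(r0.inv()*yawonly).as_rotvec())
for P in((-250,0,330),(-140,0,100)):
    w=o+M.T@np.array(P);print(w,"shift tool",r0.inv().apply(w-st["position"]))
E
```

```text
[ -0.5 228.4 272.2] [np.float64(0.48321227090991964), np.float64(0.483212270909878)]
[ -0.2 230.7 220.7] [np.float64(0.3115292125838666), np.float64(0.31152921258384586)]
[ -0.4 229.5 247. ] [np.float64(0.08924049017529569), np.float64(0.08924049017521277)]
rotvec tool [ 0.4  1.5 -0.4]
yaw [-0.   0.  -0.5]
[407.7 -45.5 330. ] shift tool [396.2 518.5 -84.7]
[517.2 -34.5 100. ] shift tool [494.1 468.3 145.3]
```

Request:
carry_out(motion=[[0, 0, -0.1, 36, 47, -30, -1], [0, 0, -0.2, 72, 94, -50, -1], [0, 0, -0.3, 108, 142, -70, -1], [0, 0, -0.4, 144, 189, -85, -1], [0, 0, -0.48, 180, 236, -85, -1]])

```text
clock: 1.23
position: [310.1, 295.0, 332.0]
ee_rot: [0.998, 0.055, 0.001, -0.002]
contact_force: [0.5, -0.0, 0.1]
gripper_width: 0.0
grasp_force: 0.0
```

Request:
carry_out(motion=[[0, 0.17, 0, 12, 60, 0, -1], [0, 0.35, 0, 24, 120, 0, -1], [0, 0.53, 0, 36, 180, 0, -1], [0, 0.71, 0, 48, 240, 0, -1], [0, 0.89, 0, 60, 300, 0, -1]])

```text
clock: 1.85
position: [396.0, 26.5, 339.1]
ee_rot: [0.921, 0.049, 0.386, -0.026]
contact_force: [0.8, -0.2, 0.9]
gripper_width: 0.1
grasp_force: 0.0
```

```bash
cat >> h.py <<'E'
def togo(P,pitch=0):
    k=np.load("scr.npz");o,M=k["o"],k["M"];st=read_state();r0=R.from_quat(st["ee_rot"]);np.set_printoptions(precision=3,suppress=True)
    Rt=R.from_matrix(np.column_stack([[0,0,1],-M[1],M[0]]))*R.from_rotvec([0,pitch,0])
    print("t",st["clock"],"scr",M@(st["position"]-o),"rv",(r0.inv()*Rt).as_rotvec(),"shift",r0.inv().apply(o+M.T@np.array(P,float)-st["position"]),"F",st["contact_force"],"q",st["joints"])
E
python3 -c "
from h import *
togo((-220,0,200))"
```

```text
t 1.85 scr [-254.467   72.859  339.079] rv [-0.014  0.776 -0.007] shift [-75.068  74.739 120.906] F [ 0.795 -0.224  0.936] q [ 0.535 -0.463 -1.05   0.913 -0.371  0.378]
```

Request:
carry_out(motion=[[0, -0.17, 0, 0, 20, 0, -1], [0, -0.35, 0, 0, 40, 0, -1], [0, -0.53, 0, 0, 60, 0, -1], [0, -0.68, 0, 0, 80, 0, -1], [0, -0.78, 0, 0, 100, 0, -1]])

```text
clock: 2.48
position: [410.9, -71.3, 342.6]
ee_rot: [0.998, 0.053, 0.011, -0.008]
contact_force: [0.5, 1.4, 0.3]
gripper_width: 0.3
grasp_force: 0.0
```

```bash
cat > kin.py <<'E'
import numpy as np
from scipy.spatial.transform import Rotation as R
from scipy.optimize import least_squares
# ABB-like: z,y,y,x,y,x ; params a1,d1,a2,a3,d4,d6
def fk(q,p):
    a1,d1,a2,a3,d4,d6=p
    r=lambda ax,a:R.from_euler(ax,a)
    A=r('z',q[0]);B=A*r('y',q[1]);C=B*r('y',q[2]);D=C*r('x',q[3]);E=D*r('y',-q[4]);F=E*r('x',q[5])
    t=A.apply([a1,0,d1])+B.apply([0,0,a2])+C.apply([d4,0,a3])+F.apply([d6,0,0]); return t,F
E
python3 - <<'E'
from kin import *; from h import *
st=read_state();np.set_printoptions(precision=4,suppress=True)
data=[([1.45559,.38554,.00662,-.00056,-1.19397,-.25861],[227.99,581.34,244.22],[.98256,-.18592,-.000185,.00106]),
([.535,-.463,-1.05,.913,-.371,.378],[396,26.5,339.1],[.921,.049,.386,-.026]),(list(st["joints"]),list(st["position"]),list(st["ee_rot"]))]
print(data[2])
for q,t,e in data:
    _,F=fk(q,[0]*6); print((F.inv()*R.from_quat(e)).as_matrix().round(2).tolist())
E
```

```text
([np.float64(0.212672563006243), np.float64(-0.053939976768881966), np.float64(-0.28508705755053465), np.float64(-0.012136044773056597), np.float64(-1.3154194134696633), np.float64(1.4678382670907864)], [np.float64(410.87444411490975), np.float64(-71.33974156823388), np.float64(342.56168671870614)], [np.float64(0.9984842014700432), np.float64(0.05336531287449549), np.float64(0.011038278187142026), np.float64(-0.007720052538715672)])
[[0.0, 0.01, 1.0], [-0.87, 0.49, -0.0], [-0.49, -0.87, 0.01]]
[[0.74, -0.38, -0.55], [-0.55, 0.11, -0.83], [0.38, 0.92, -0.13]]
[[0.54, -0.04, 0.84], [0.82, -0.2, -0.53], [0.19, 0.98, -0.08]]
```

```bash
cat > kin.py <<'E'
import numpy as np
from scipy.spatial.transform import Rotation as R
from scipy.optimize import least_squares
r=R.from_euler
def fk(q,p):
    a1,d1,a2,a3,d4,d6,ly=p
    A=r('z',q[0]);B=A*r('y',q[1]);C=B*r('y',-q[2])
    out=[]
    for s4 in(1,):
        D=C*r('x',S4*q[3]);E=D*r('y',-q[4]);F=E*r('x',S6*q[5])*TOOL
    t=A.apply([a1,ly,d1])+B.apply([0,0,a2])+C.apply([d4,0,a3])+F.apply([0,0,d6]); return t,F
S4=1;S6=-1;TOOL=R.identity()
D=[([1.45559,.38554,.00662,-.00056,-1.19397,-.25861],[227.99,581.34,244.22],[.98256,-.18592,-.000185,.00106]),
([.535,-.463,-1.05,.913,-.371,.378],[396,26.5,339.1],[.921,.049,.386,-.026]),
([.21267,-.05394,-.28509,-.01214,-1.31542,1.46784],[410.87,-71.34,342.56],[.99848,.05337,.01104,-.00772])]
E
python3 - <<'E'
import kin;from kin import *
np.set_printoptions(precision=3,suppress=True)
for s4 in(1,-1):
  for s6 in(1,-1):
    kin.S4,kin.S6=s4,s6
    Fs=[(fk(q,[0]*7)[1].inv()*R.from_quat(e)) for q,t,e in D]
    print(s4,s6,[((Fs[0].inv()*x).magnitude()) for x in Fs],Fs[0].as_matrix().round(2).tolist())
E
```

```text
1 1 [0.0, 3.0367349943060367, 2.8360337736067738] [[0.0, -0.0, 1.0], [-0.87, 0.49, 0.0], [-0.49, -0.87, 0.0]]
1 -1 [0.0, 1.8276509627330184, 0.024347131704538498] [[0.0, -0.0, 1.0], [-1.0, 0.0, 0.0], [-0.0, -1.0, -0.0]]
-1 1 [0.0, 1.274182807514073, 2.8302785206629233] [[0.0, 0.0, 1.0], [-0.87, 0.49, -0.0], [-0.49, -0.87, 0.0]]
-1 -1 [0.0, 0.0010987699127600913, 1.4406645544308178e-05] [[0.0, 0.0, 1.0], [-1.0, -0.0, 0.0], [0.0, -1.0, 0.0]]
```

```bash
python3 - <<'E'
s=open('kin.py').read().replace("S4=1;S6=-1;TOOL=R.identity()","S4=-1;S6=-1;TOOL=R.from_matrix([[0,0,1],[-1,0,0],[0,-1,0]])")
open('kin.py','w').write(s)
from kin import *
np.set_printoptions(precision=2,suppress=True)
f=lambda p:np.concatenate([fk(q,p)[0]-t for q,t,e in D])
s=least_squares(f,[0,200,400,0,400,200,-160]);print(s.x,s.fun,np.linalg.svd(s.jac)[1])
def fk2(q,p):
    A=r('z',q[0]);B=A*r('y',q[1]);C=B*r('y',-q[2]);Dd=C*r('x',-q[3]);E=Dd*r('y',-q[4]);
    return A.apply([0,p[0],p[1]])+B.apply([0,0,p[2]])+C.apply([p[3],0,p[4]])+E.apply([p[5],p[6],p[7]])
f=lambda p:np.concatenate([fk2(q,p)-t for q,t,e in D])
s=least_squares(f,[0,200,400,400,0,200,-150,0]);print(s.x,s.fun,np.linalg.svd(s.jac)[1])
E
```

```text
[ 423.14  -79.58  479.47   97.37  -37.21  183.9  -148.23] [-11.34   2.14  40.79   9.35 -19.91 -16.89  -0.93  10.42 -23.91] [3.37 2.45 1.74 0.69 0.3  0.17 0.08]
[   0.08  161.24  565.12  421.85   -0.54  284.02 -159.88    0.07] [ 0. -0. -0. -0.  0. -0. -0.  0.  0.] [3.38 2.42 2.35 0.79 0.72 0.31 0.11 0.03]
```

```bash
cat >> kin.py <<'E'
P=[0,161.24,565.12,421.85,0,284.02,-159.88,0]
lo=np.array([-3.14,-1.21,-1.07,-3.16,-2.99,-3.1]);hi=np.array([3.14,2.06,1.41,2.05,-.16,3.1])
def fk2(q,p=P,full=False):
    A=r('z',q[0]);B=A*r('y',q[1]);C=B*r('y',-q[2]);Dd=C*r('x',-q[3]);E=Dd*r('y',-q[4]);F=E*r('x',-q[5])*TOOL
    el=A.apply([0,p[0],p[1]])+B.apply([0,0,p[2]]);w=el+C.apply([p[3],0,p[4]]);w2=w+E.apply([0,p[6],0]);t=w2+E.apply([p[5],0,0])
    return (t,F,el,w,w2) if full else (t,F)
def ik(t,F,q0):
    g=lambda q:(lambda a:np.r_[(a[0]-t)/100,(a[1].inv()*F).as_rotvec()])(fk2(q))
    s=least_squares(g,np.clip(q0,lo+1e-3,hi-1e-3),bounds=(lo,hi));return s.x,np.abs(s.fun).max()
k=np.load("scr.npz");o,M=k["o"],k["M"]
def goal(Ps,yaw,pitch=0,roll=0):
    c,s=np.cos(yaw),np.sin(yaw);z=M[0]*c+M[1]*s;x=np.array([0,0,1.]);y=np.cross(z,x)
    return o+M.T@np.array(Ps,float),R.from_matrix(np.column_stack([x,y,z]))*r('y',pitch)*r('z',roll)
E
python3 - <<'E'
from kin import *
np.set_printoptions(precision=2,suppress=True)
rng=np.random.default_rng(0)
for roll in(0,np.pi):
 for yaw in(-.8,-.4,0,.4,.8):
  sols=[]
  for i in range(25):
    q,e=ik(*goal((-49,0,110),yaw,0,roll),rng.uniform(lo,hi))
    if e<1e-3 and not any(np.abs(q-s).max()<.05 for s in sols): sols.append(q)
  for q in sols:
    q2,e2=ik(*goal((-49,0,235),yaw,0,roll),q);_,_,el,w,w2=fk2(q,full=True);print(roll>0,yaw,q,"el",el,"w",w,w2,"up",q2,e2<1e-3)
E
```

```text
False -0.4 [-0.32  0.92 -1.   -3.13 -1.92 -1.57] el [ 425.97 -138.91  505.65] w [289.15 -94.29 109.1 ] [336.37  58.45 110.  ] up [-0.32  0.5  -0.99 -3.13 -1.5  -1.57] True
False 0 [-0.56  0.88 -0.77 -2.48 -1.63 -1.52] el [ 368.22 -229.67  523.21] w [ 341.1  -212.74  102.58] [325.12 -53.84 110.  ] up [-0.55  0.47 -0.75 -2.46 -1.29 -1.79] True
False 0.4 [-0.6   0.8  -0.48 -2.02 -1.44 -1.83] el [ 333.82 -229.38  555.33] w [ 432.62 -297.27  150.88] [ 358.49 -161.64  110.  ] up [-0.58  0.48 -0.47 -1.98 -1.29 -2.14] True
False 0.8 [-0.55  0.81 -0.2  -1.67 -1.51 -2.13] el [ 347.26 -214.67  552.  ] w [ 537.6  -332.33  194.39] [ 431.21 -247.94  110.  ] up [-0.55  0.56 -0.2  -1.65 -1.48 -2.38] True
True -0.4 [-0.32  0.92 -1.   -3.13 -1.92  1.58] el [ 425.97 -138.91  505.65] w [289.15 -94.29 109.1 ] [336.37  58.45 110.  ] up [-0.32  0.5  -0.99 -3.13 -1.5   1.57] True
True 0 [-0.56  0.88 -0.77 -2.48 -1.63  1.62] el [ 368.22 -229.67  523.21] w [ 341.1  -212.74  102.58] [325.12 -53.84 110.  ] up [-0.55  0.47 -0.75 -2.46 -1.29  1.35] True
True 0.4 [-0.6   0.8  -0.48 -2.02 -1.44  1.31] el [ 333.82 -229.38  555.33] w [ 432.62 -297.27  150.88] [ 358.49 -161.64  110.  ] up [-0.58  0.48 -0.47 -1.98 -1.29  1.  ] True
True 0.8 [-0.55  0.81 -0.2  -1.67 -1.51  1.01] el [ 347.26 -214.67  552.  ] w [ 537.6  -332.33  194.39] [ 431.21 -247.94  110.  ] up [-0.55  0.56 -0.2  -1.65 -1.48  0.76] True
```

```bash
cat > path.py <<'E'
from kin import *
def rows(q0,qs,n,call=5):
    # joint line q0->qs in n rows, printed as rows relative to the start of each call
    Q=[q0+(qs-q0)*i/n for i in range(n+1)]
    for c in range(0,n,call):
        t0,F0=fk2(Q[c])
        print("call",[[round(float(v),3) for v in (F0.inv()*fk2(q)[1]).as_rotvec()]+[round(float(v),1) for v in F0.inv().apply(fk2(q)[0]-t0)]+[-1] for q in Q[c+1:c+call+1]])
    for q in Q[::max(1,n//7)]:
        t,F,el,w,w2=fk2(q,full=True);print("t",t,"tip",t+F.apply([0,0,14]),"w",w,"w2",w2)
    st=[((fk2(a)[1].inv()*fk2(b)[1]).magnitude(),np.linalg.norm(fk2(a)[0]-fk2(b)[0])) for a,b in zip(Q,Q[1:])];print("max step",np.max(st,0))
E
python3 - <<'E'
from path import *; from bench import read_state
np.set_printoptions(precision=2,suppress=True)
q0=np.array(read_state()["joints"])
qs,e=ik(*goal((-49,0,110),0,0,np.pi),np.array([-.56,.88,-.77,-2.48,-1.63,1.62]))
for X,z in((-80,110),(-110,110),(-140,110),(-140,170),(-170,170)):
    q,e=ik(*goal((X,0,z),0,0,np.pi),qs);print(X,z,q,e)
    qs=q if e<1e-3 else qs
qs,e=ik(*goal((-130,0,150),0,0,np.pi),qs);print(qs,e)
rows(q0,qs,20)
E
```

```text
-80 110 [-0.61  0.91 -0.82 -2.43 -1.69  1.68] 3.751665644813329e-14
-110 110 [-0.66  0.95 -0.87 -2.37 -1.75  1.75] 7.594402537391963e-14
-140 110 [-0.71  1.01 -0.92 -2.3  -1.81  1.83] 1.026942419990462e-12
-140 170 [-0.72  0.75 -0.94 -2.31 -1.65  1.66] 5.684341886080802e-16
-170 170 [-0.79  0.8  -0.99 -2.24 -1.71  1.75] 3.9790393202565614e-15
[-0.7   0.82 -0.92 -2.33 -1.69  1.7 ] 5.684341886080802e-15
call [[0.103, -0.102, 0.067, -24.3, -13.4, 44.5, -1], [0.21, -0.197, 0.141, -49.2, -30.7, 82.3, -1], [0.321, -0.285, 0.22, -73.2, -51.4, 113.3, -1], [0.436, -0.364, 0.305, -94.6, -75.0, 137.4, -1], [0.554, -0.435, 0.395, -112.1, -100.6, 155.0, -1]]
call [[0.128, -0.062, 0.084, -11.0, -10.2, 27.7, -1], [0.261, -0.116, 0.169, -19.7, -25.1, 49.5, -1], [0.398, -0.16, 0.255, -24.8, -43.6, 65.0, -1], [0.539, -0.194, 0.342, -25.4, -64.3, 74.3, -1], [0.682, -0.218, 0.428, -20.9, -85.7, 77.4, -1]]
call [[0.151, -0.019, 0.077, 1.6, -20.1, 10.5, -1], [0.304, -0.03, 0.15, 7.1, -43.8, 15.0, -1], [0.461, -0.032, 0.221, 17.0, -69.4, 12.9, -1], [0.618, -0.025, 0.289, 31.3, -95.2, 4.0, -1], [0.777, -0.0
[... 768 characters left out ...]
88.06] w2 [ 333.48 -146.7   301.64]
t [280.42 135.41 175.36] tip [279.63 148.88 171.61] w [ 430.89 -107.33  332.4 ] w2 [ 296.41 -137.75  251.47]
t [320.07 156.89 188.15] tip [322.78 170.56 186.82] w [ 409.12 -142.64  280.8 ] w2 [ 265.06 -120.45  215.1 ]
t [376.78 151.5  197.97] tip [383.34 163.86 198.35] w [ 379.1  -172.41  234.12] w2 [243.8  -99.35 190.32]
t [438.97 115.92 197.54] tip [449.06 125.56 198.71] w [ 342.86 -195.48  193.06] w2 [234.37 -79.64 173.78]
t [493.27  51.96 182.08] tip [505.96  57.78 183.09] w [ 302.57 -211.27  158.13] w2 [235.75 -66.07 161.6 ]
t [527.12 -33.53 150.  ] tip [541.05 -32.13 150.  ] w [ 260.39 -219.73  129.65] w2 [244.53 -61.94 150.  ]
max step [ 0.17 52.46]
```

Request:
carry_out(motion=[[0.1, -0.1, 0.07, -24, -13, 44, -1], [0.21, -0.2, 0.14, -49, -31, 82, -1], [0.32, -0.285, 0.22, -73, -51, 113, -1], [0.436, -0.364, 0.305, -95, -75, 137, -1], [0.554, -0.435, 0.395, -112, -101, 155, -1]])

```text
clock: 3.1
position: [291.4, 20.9, 184.0]
ee_rot: [0.928, -0.139, -0.217, -0.268]
contact_force: [0.3, -0.6, -0.9]
gripper_width: 0.1
grasp_force: 0.0
```

Request:
carry_out(motion=[[0.13, -0.06, 0.084, -11, -10, 28, -1], [0.26, -0.116, 0.17, -20, -25, 50, -1], [0.4, -0.16, 0.255, -25, -44, 65, -1], [0.54, -0.194, 0.342, -25, -64, 74, -1], [0.682, -0.218, 0.428, -21, -86, 77, -1]])

```text
clock: 3.72
position: [281.0, 136.7, 173.0]
ee_rot: [0.708, -0.364, -0.305, -0.522]
contact_force: [-0.5, -0.0, -0.5]
gripper_width: -0.0
grasp_force: 0.0
```

```bash
python3 - <<'E'
from path import *; from bench import read_state
np.set_printoptions(precision=2,suppress=True)
s=read_state();q0=np.array(s["joints"]);print(s["clock"],q0,s["position"],fk2(q0)[0])
rows(q0,np.array([-0.70,.82,-.92,-2.33,-1.69,1.70]),10)
E
```

```text
3.725 [-0.24  0.39 -0.61 -1.18 -1.5   1.59] [280.97 136.65 173.  ] [281.   136.92 173.67]
call [[0.15, -0.018, 0.076, 1.7, -20.2, 10.2, -1], [0.303, -0.027, 0.15, 7.2, -43.9, 14.4, -1], [0.458, -0.028, 0.22, 17.0, -69.5, 12.2, -1], [0.614, -0.021, 0.288, 31.3, -95.3, 3.2, -1], [0.772, -0.004, 0.353, 49.8, -119.4, -12.4, -1]]
call [[0.162, 0.019, 0.054, 11.8, -35.8, 1.2, -1], [0.324, 0.045, 0.103, 27.5, -73.3, -4.7, -1], [0.486, 0.078, 0.148, 46.9, -110.8, -18.1, -1], [0.647, 0.12, 0.189, 69.7, -146.5, -39.1, -1], [0.807, 0.169, 0.226, 95.2, -178.8, -67.5, -1]]
t [281.   136.92 173.67] tip [280.27 150.39 169.92] w [ 430.84 -106.63  330.08] w2 [ 295.82 -136.32  249.77]
t [298.25 150.26 180.05] tip [299.18 164.01 177.57] w [ 421.06 -124.9   304.29] w2 [ 279.28 -128.6   230.5 ]
t [320.86 157.72 186.7 ] tip [323.62 171.37 185.33] w [ 409.06 -141.99  279.59] w2 [ 264.85 -119.35  214.37]
t [347.72 158.45 192.57] tip [352.39 171.64 192.15] w [ 395.04 -157.71  256.08] w2 [ 252.99 -109.17  201.06]
t [377.49 151.9  196.73] tip [384.07 164.25 197.05] w [ 379.25 -171.9   233.85] w2 [243.99 -98.71 190.18]
t [408.61 137.79 198.33] tip [417.02 148.95 199.17] w [ 361.94 -184.45  212.99] w2 [237.96 -88.61 181.31]
t [439.44 116.18 196.71] tip [449.53 125.82 197.84] w [ 343.37 -195.25  193.54] w2 [234.84 -79.5  173.97]
t [468.31  87.45 191.38] tip [479.84  95.3  192.55] w [ 323.8  -204.26  175.58] w2 [234.42 -71.93 167.67]
t [493.6   52.3  182.03] tip [506.28  58.15 183.02] w [ 303.49 -211.45  159.14] w2 [236.35 -66.37 161.95]
t [513.81  11.72 168.56] tip [527.3   15.41 169.16] w [ 282.7  -216.82  144.26] w2 [240.12 -63.19 156.36]
t [527.63 -33.07 151.09] tip [541.56 -31.62 151.12] w [ 261.69 -220.42  130.95] w2 [245.15 -62.6  150.48]
max step [ 0.17 50.03]
```

Tracking as modelled; continuing.

Request:
carry_out(motion=[[0.15, -0.018, 0.076, 2, -20, 10, -1], [0.303, -0.027, 0.15, 7, -44, 14, -1], [0.458, -0.028, 0.22, 17, -70, 12, -1], [0.614, -0.02, 0.288, 31, -95, 3, -1], [0.772, -0.004, 0.353, 50, -119, -12, -1]])

```text
clock: 4.35
position: [408.8, 137.4, 197.2]
ee_rot: [-0.387, 0.566, 0.232, 0.69]
contact_force: [0.0, -0.6, -0.5]
gripper_width: 0.4
grasp_force: 0.0
```

Request:
carry_out(motion=[[0.162, 0.02, 0.054, 12, -36, 1, -1], [0.324, 0.045, 0.103, 28, -73, -5, -1], [0.486, 0.078, 0.148, 47, -111, -18, -1], [0.647, 0.12, 0.19, 70, -147, -39, -1], [0.807, 0.17, 0.226, 95, -179, -68, -1]])

```text
clock: 4.97
position: [527.9, -34.7, 150.2]
ee_rot: [-0.04, 0.705, 0.033, 0.707]
contact_force: [-0.1, -0.4, 0.4]
gripper_width: 0.1
grasp_force: 0.0
```

```bash
cat > go.py <<'E'
import sys
from kin import *; from bench import read_state
np.set_printoptions(precision=3,suppress=True)
def go(Ps):
    s=read_state();F=R.from_quat(s["ee_rot"]);t,G=goal(Ps,0,0,np.pi)
    print("t",s["clock"],"scr",M@(s["position"]-o),"F",s["contact_force"],"q",s["joints"])
    print("rv",(F.inv()*G).as_rotvec(),"shift",F.inv().apply(t-s["position"]))
if __name__=="__main__": go([float(v) for v in sys.argv[1:4]])
E
python3 go.py -130 0 90
python3 -c "
from h import *
for n in('side','top'):
    g=grab(n,2); np.savez('im_'+n+'1.npz',c=g['color'])
    c=g['color'][200:410,190:450] if n=='side' else g['color'][115:285,190:430]
    cv2.imwrite('pics/%s1.png'%n,cv2.resize(c,(780,600)))
"
```

```text
t 4.975 scr [-129.334   -1.224  150.167] F [-0.139 -0.447  0.35 ] q [-0.702  0.818 -0.917 -2.33  -1.686  1.701]
rv [0.003 0.002 0.011] shift [60.149  1.866 -0.76 ][ WARN:0@2.971] global loadsave.cpp:1063 imwrite_ Unsupported depth image for selected encoder is fallbacked to CV_8U.
```

View pics/top1.png

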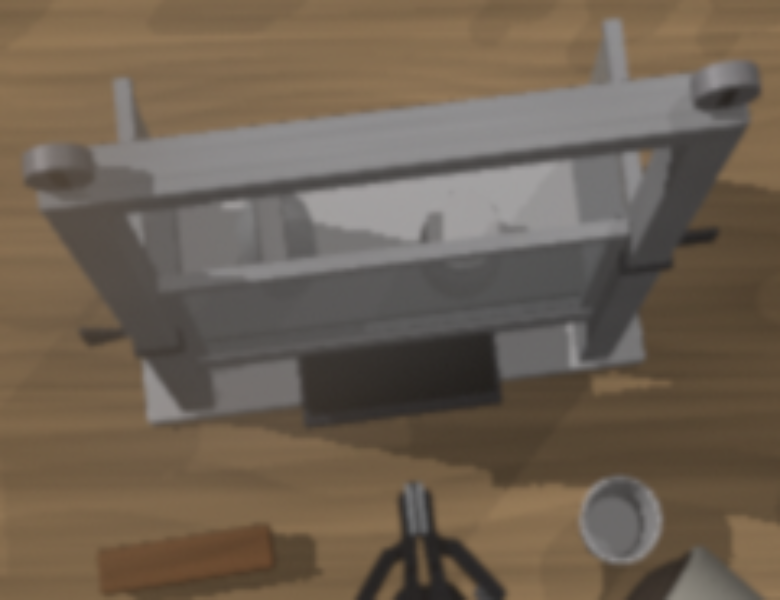

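Top view: the fingers, at crop (415,485), are shut and point at the lip (300–500, 330–420). The brush and cup are clear. I'll duck below the lip, then slide in.

Request:
carry_out(motion=[[0, 0, 0.01, 20, 2, 20, -1], [0, 0, 0.01, 45, 2, 35, -1], [0, 0, 0.01, 60, 2, 42, -1], [0, 0, 0.01, 61, 2, 42, -1], [0, 0, 0.01, 61, 2, 42, -1]])

```text
clock: 5.8
position: [568.5, -26.2, 90.7]
ee_rot: [-0.039, 0.705, 0.039, 0.707]
contact_force: [0.6, -0.0, 0.9]
gripper_width: -0.1
grasp_force: 0.0
```

```bash
python3 go.py -46 0 89; python3 -c "
from kin import *; from bench import read_state
print(fk2(read_state()['joints'],full=True)[2:])"
```

```text
t 5.8 scr [-88.081   3.12   90.731] F [ 0.643 -0.027  0.863] q [-0.614  0.979 -0.824 -2.404 -1.748  1.727]
rv [0.009 0.003 0.001] shift [ 1.863 -3.511 42.045]
(array([ 383.48197136, -270.27657277,  476.28407033]), array([ 303.98737526, -214.24909667,   65.79782987]), array([286.65061639, -57.25631828,  90.58328375]))
```

Request:
carry_out(motion=[[0, 0, 0, 0, -3, 15, -1], [0, 0, 0, 0, -3, 30, -1], [0, 0, 0, 0, -3, 42, -1], [0, 0, 0, 0, -3, 42, -1]])

```text
clock: 6.3
position: [611.7, -25.0, 90.8]
ee_rot: [-0.039, 0.705, 0.038, 0.708]
contact_force: [-1.1, -0.4, -0.3]
gripper_width: -0.2
grasp_force: 0.0
```

Request:
carry_out(motion=[[0, 0, 0, -5, 0, 0, -1], [0, 0, 0, -10, 0, 0, -1], [0, 0, 0, -15, 0, 0, -1], [0, 0, 0, -20, 0, 0, -1], [0, 0, 0, -25, 0, 0, -1]])

```text
clock: 6.92
position: [610.8, -25.6, 114.8]
ee_rot: [-0.038, 0.706, 0.038, 0.706]
contact_force: [0.1, -1.1, -2.3]
gripper_width: -0.1
grasp_force: 1.0
```

```bash
python3 go.py -46 0 150
```

```text
t 6.925 scr [-45.974  -0.494 114.849] F [ 0.139 -1.067 -2.257] q [-0.556  0.854 -0.761 -2.478 -1.607  1.598]
rv [0.007 0.001 0.   ] shift [-35.151   0.493  -0.004]
```

Request:
carry_out(motion=[[0, 0, 0, -6, 0, 0, -1], [0, 0, 0, -12, 0, 0, -1], [0, 0, 0, -18, 0, 0, -1], [0, 0, 0, -24, 0, 0, -1], [0, 0, 0, -30, 0, 0, -1]])

```text
clock: 7.55
position: [610.8, -25.6, 145.3]
ee_rot: [-0.038, 0.705, 0.038, 0.707]
contact_force: [-0.9, -0.7, -2.0]
gripper_width: -0.4
grasp_force: 1.0
```

Request:
carry_out(motion=[[0, 0, 0, -8, 0, 0, -1], [0, 0, 0, -16, 0, 0, -1], [0, 0, 0, -24, 0, 0, -1], [0, 0, 0, -30, 0, 0, -1], [0, 0, 0, -30, 0, 0, -1]])

```text
clock: 8.18
position: [610.7, -25.2, 176.4]
ee_rot: [-0.039, 0.704, 0.038, 0.708]
contact_force: [-0.5, 1.4, 0.4]
gripper_width: -0.2
grasp_force: 0.0
```

```bash
python3 go.py -46 0 220
python3 -c "
from h import *
for n in('side','top'):
    g=grab(n,4); np.savez('im_'+n+'2.npz',c=g['color'])
    c=g['color'][230:330,190:440] if n=='side' else g['color'][170:270,190:430]
    cv2.imwrite('pics/%s2.png'%n,cv2.resize(c.astype(np.uint8),(800,300)))
cv2.imwrite('pics/b2.png',np.vstack([cv2.imread('pics/side2.png'),cv2.imread('pics/top2.png')]))
"
```

```text
t 8.175 scr [-46.041  -0.055 176.38 ] F [-0.46   1.429  0.399] q [-0.554  0.661 -0.767 -2.474 -1.464  1.484]
rv [0.008 0.005 0.001] shift [-43.62   -0.011   0.261]
```

View pics/b2.png

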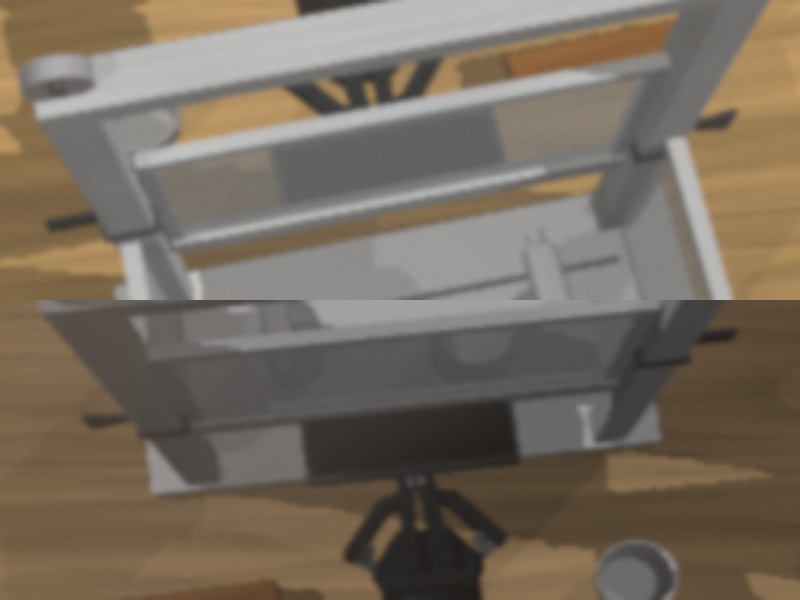

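The side view shows the window raised, with its bottom rail running (175,245)–(620,160) in the crop and the arrow collar at (645,152). In the top view the fingers are under the lip. Next I'll check each camera's bias against the known fingertip position in the staging pictures.

```bash
python3 - <<'E'
from h import *
np.set_printoptions(precision=1,suppress=True)
k=np.load("scr.npz");o,M=k["o"],k["M"]
# staging pose at image 1: 
F=R.from_quat([-0.04,.705,.033,.707]);tcp=np.array([527.9,-34.7,150.2])
out=[]
for n in("side","top"):
    g=get_image(n);Ri=R.from_quat(g["orientation"]).inv()
    pr=lambda P:(lambda c:(g["mtx"]@(c/c[2]))[:2])(Ri.apply(P-np.array(g["position"])))
    print(n,[pr(tcp+F.apply(v)) for v in([0,0,14],[-11,0,14],[11,0,14],[-11,0,-20])])
    im=np.load(f"im_{n}1.npz")["c"];u,v=pr(tcp+F.apply([0,0,14])).astype(int)
    c=im[v-25:v+25,u-32:u+32].astype(np.uint8);print(u-32,v-25)
    out.append(cv2.resize(c,None,fx=6,fy=6,interpolation=cv2.INTER_CUBIC))
cv2.imwrite("pics/tip.png",np.hstack(out))
E
```

```text
side [array([303.1, 254.7]), array([303.1, 253.2]), array([303. , 256.2]), array([300.1, 239.8])]
271 229
top [array([316.7, 251.7]), array([316.8, 251.1]), array([316.7, 252.2]), array([318.4, 264.4])]
284 226
```

View pics/tip.png

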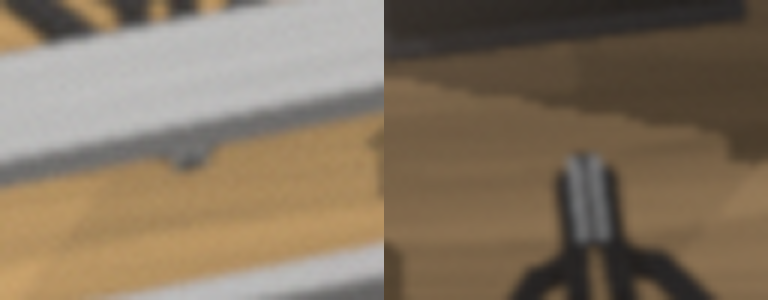

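The fingertip lands within about 0.5 px of where it is predicted in both views, so the mark height of about 247.5 mm stands. TCP target is z ≈ 228.5.

Request:
carry_out(motion=[[0, 0, 0, -8, 0, 0, -1], [0, 0, 0, -17, 0, 0, -1], [0, 0, 0, -26, 0, 0, -1], [0, 0, 0, -34, 0, 0, -1], [0, 0, 0, -40, 0, 0, -1]])

```text
clock: 9.3
position: [610.6, -25.5, 215.9]
ee_rot: [-0.038, 0.705, 0.038, 0.707]
contact_force: [1.6, -0.2, -2.5]
gripper_width: 0.3
grasp_force: 1.0
```

Request:
carry_out(motion=[[0, 0, 0, -3, 0, 0, -1], [0, 0, 0, -6, 0, 0, -1], [0, 0, 0, -9, 0, 0, -1], [0, 0, 0, -9, 0, 0, -1], [0, 0, 0, -9, 0, 0, -1]])

```text
clock: 9.93
position: [610.6, -25.4, 224.3]
ee_rot: [-0.038, 0.705, 0.038, 0.707]
contact_force: [-0.5, 0.1, -0.1]
gripper_width: -0.0
grasp_force: 0.0
```

```bash
python3 go.py -46 0 228.5
python3 -c "
from h import *
for n in('side','top'):
    g=grab(n,4); np.savez('im_'+n+'3.npz',c=g['color'])
    c=g['color'][230:330,190:440] if n=='side' else g['color'][170:270,190:430]
    cv2.imwrite('pics/%s3.png'%n,cv2.resize(c.astype(np.uint8),(800,300),interpolation=cv2.INTER_CUBIC))
cv2.imwrite('pics/b3.png',np.vstack([cv2.imread('pics/side3.png'),cv2.imread('pics/top3.png')]))
"
```

```text
t 9.925 scr [-46.129  -0.28  224.297] F [-0.488  0.094 -0.1  ] q [-0.55   0.503 -0.748 -2.459 -1.323  1.372]
rv [0.008 0.003 0.   ] shift [-4.202  0.278  0.146]
```

View pics/b3.png

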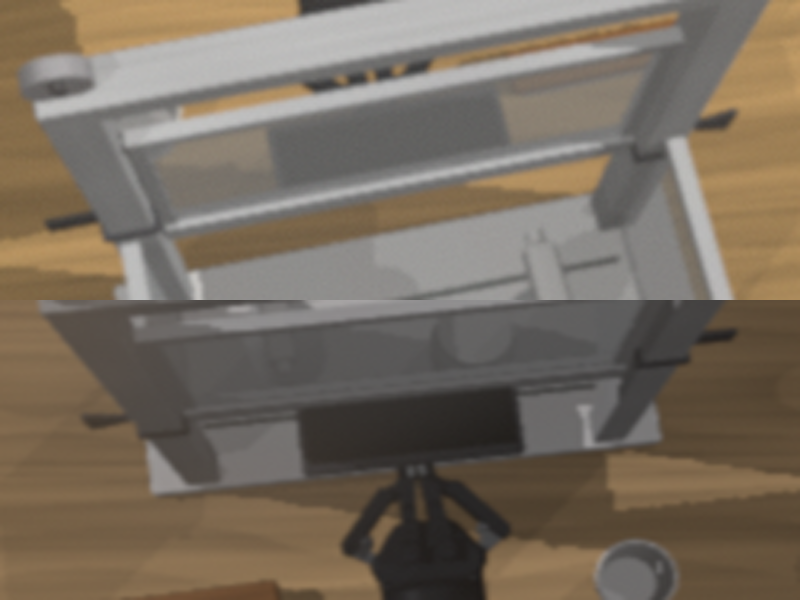

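The window is up, with the lip's front edge at top-crop rows 455–475 and its rail close to the collar in the side crop. One numeric check of the lip edge, using subpixel line fits.

```bash
python3 - <<'E'
from h import *
np.set_printoptions(precision=1,suppress=True)
k=np.load("scr.npz");o,M=k["o"],k["M"];t=get_image("top");f=lambda p:M@(p-o)
for n in(2,3):
    im=np.load(f"im_top{n}.npz")["c"].sum(2);im=cv2.GaussianBlur(im,(3,1),0)
    res=[]
    for c in list(range(288,305,4))+list(range(326,342,4)):
        col=im[214:236,c];g=np.diff(col);i=int(np.argmax(g));j=slice(max(0,i-1),i+2);r=214+np.average(np.arange(len(g))[j],weights=np.maximum(g[j],.1))+.5
        res.append((c,r,f(onplane(t,(c,r),M[0],M[0]@o-60))))
    for c,r,p in res: print(n,c,round(r,2),p)
im=np.load("im_top3.npz")["c"].sum(2);print(im[212:232,[292,300,330,336]].astype(int).T)
E
```

```text
2 288 231.63 [-60.   65.1 177.7]
2 292 230.99 [-60.   54.9 180.1]
2 296 230.53 [-60.   44.8 179.9]
2 300 229.92 [-60.   34.7 181.9]
2 304 229.53 [-60.   24.6 180.9]
2 326 226.69 [-60.  -30.9 184.5]
2 330 226.33 [-60.  -41.1 183. ]
2 334 225.83 [-60.  -51.2 183.3]
2 338 225.47 [-60.  -61.4 181.8]
3 288 227.39 [-60.   62.5 234.9]
3 292 227.03 [-60.   52.9 233.5]
3 296 226.27 [-60.   43.1 237.2]
3 300 225.84 [-60.   33.5 236.8]
3 304 225.32 [-60.   23.8 237.4]
3 326 222.88 [-60.  -29.4 235.6]
3 330 222.22 [-60.  -39.  238.1]
3 334 222.0 [-60.  -48.8 234.9]
3 338 221.31 [-60.  -58.4 237.7]
[[148 148 146 145 142 145 143 140 139 142 139 146 163 178 180 199 220 218
  218 224]
 [142 141 141 141 138 137 136 134 133 135 141 151 152 159 194 221 217 212
  222 234]
 [113 112 110 110 106 104 109 128 135 132 158 225 222 208 210 209 201 203
  202 194]
 [108 108 105 104 100 102 117 131 131 146 190 209 205 203 209 207 200 202
  204 210]]
```

The lip underside reads about 236 mm in the image, against 235 mm from the fingers. I'll raise another 4 mm, then drop away and back out.

Request:
carry_out(motion=[[0, 0, 0, -2, 0, 0, -1], [0, 0, 0, -4, 0, 0, -1], [0, 0, 0, -4, 0, 0, -1], [0, 0, 0, -4, 0, 0, -1], [0, 0, 0, -4, 0, 0, -1]])

```text
clock: 11.0
position: [610.6, -25.5, 228.0]
ee_rot: [-0.038, 0.705, 0.038, 0.707]
contact_force: [0.3, 0.2, -0.4]
gripper_width: 0.0
grasp_force: 0.4
```

Request:
carry_out(motion=[[0, 0, 0, 6, 0, 0, -1], [0, 0, 0, 20, 0, 0, -1], [0, 0, 0, 25, 0, -15, -1], [0, 0, 0, 25, 0, -50, -1], [0, 0, 0, 25, 0, -80, -1]])

```text
clock: 11.62
position: [530.3, -34.0, 202.8]
ee_rot: [-0.038, 0.705, 0.038, 0.707]
contact_force: [-0.4, -0.6, -0.0]
gripper_width: -0.3
grasp_force: 0.0
```

Request:
carry_out(motion=[[0, 0, 0, 0, 0, -3, -1], [0, 0, 0, 0, 0, -3, -1], [0, 0, 0, 0, 0, -3, -1]])

```text
clock: 12.0
position: [528.9, -34.6, 202.9]
ee_rot: [-0.038, 0.705, 0.038, 0.707]
contact_force: [0.6, 0.9, -0.2]
gripper_width: 0.2
grasp_force: 0.0
```

```bash
python3 - <<'E'
from h import *
np.set_printoptions(precision=1,suppress=True)
k=np.load("scr.npz");o,M=k["o"],k["M"];t=grab("top",4);f=lambda p:M@(p-o);s=grab("side")
im=cv2.GaussianBlur(t["color"].sum(2),(3,1),0);z=[]
for c in list(range(288,305,4))+list(range(326,342,4)):
    g=np.diff(im[214:234,c]);i=int(np.argmax(g));j=slice(max(0,i-1),i+2);r=214+np.average(np.arange(len(g))[j],weights=np.maximum(g[j],.1))+.5
    z.append(f(onplane(t,(c,r),M[0],M[0]@o-60))[2])
print(np.array(z),np.median(z)+8,read_state()["contact_force"],read_state()["clock"])
c=t["color"][115:285,190:430];a=s["color"][200:410,190:450]
cv2.imwrite("pics/end.png",np.hstack([cv2.resize(x.astype(np.uint8),(400,320)) for x in(a,c)]))
E
```

```text
[236.9 240.4 238.6 240.9 239.3 240.7 238.9 239.9 239.5] 247.51453285103594 [ 0.1  0.8 -1. ] 12.25
```

View pics/end.png

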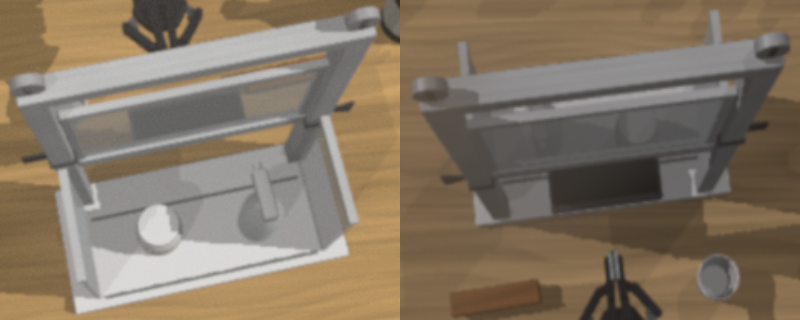

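The window stands with the middle of the lip at 247.5 mm, against a mark at about 247.5 mm. The hand is clear (fingertips at (615,255)) and the spray, jar, brush and cup look unmoved, so I'm handing in.

```bash
python3 -c "
from bench import *
print(job_done())"
```

```text
the job is handed in; nothing more can be done
None
```

I pushed the window up from below and left it standing with the middle of the lip at about 247.5 mm, level with the arrow mark (also measured at about 247.5 mm); the hand is clear and the job is handed in at about 12 s, with no verdict returned.

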